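Unlock the chiller's service panel

ROBOT

A 6-joint arm with a two-finger parallel gripper is mounted at the origin on the work surface. World frame = base frame: x ahead of the robot, y to its left, z up, the work surface at z = 0. Lengths are in mm, angles in rad, forces in N, time in s.
With the tool pointing down it reaches from about 350 to 775 mm from the base axis. Payload 7.3 kg.
Tool frame: the origin (TCP) lies midway between the tips of the shut fingers; the grasp point (between the pads) lies 19 mm behind it; z points along the fingers, y is the line along which they close (so a half turn about z gives the same grasp; the last joint's range is limited). The gripper opens to 92 mm and grips with 3 to 60 N. Pads are 19 mm wide; open, the fingers measure 130 mm over their backs; the gripper's body (75 mm by 190 mm) begins 47 mm behind the grasp point.
Start: joints at [1.025, 0.342, 1.524, -0, 1.275, -0.146], TCP at [204.336, 483.624, 226.741] pointing down, gripper open.
Joint ranges: [-2.53, 2.53], [-0.77, 2.02], [0.04, 2.7], [-1, 4.14], [0.28, 2.66], [-3.11, 3.11]. Speed limits (rad/s): [2.57, 2.57, 3.14, 3.14, 3.14, 3.14].

INTERFACE

Orientations are given as [roll, pitch, yaw] about the fixed x, y, z axes, in that order (R = Rz(yaw) Ry(pitch) Rx(roll)).
In Python, from plant import get_obs, capture, camera_model, close_job, search_frame, regions_of, pinpoint gives the robot as it stands. The module is installed in compiled form; this text tells all that it offers.
- The arm moves only by the shell command python3 -m pendant 'ROWS'. ROWS is JSON, one flat list of numbers, 7 for each row, row after row: the shift along the tool's x, y, z in units of 30 mm (1.0 is 30 mm), then the turn, a rotation vector about the tool's x, y, z in units of 4 degrees (1.0 is 4 degrees), then the closure, from -1 (fully open) to 1 (shut), so that 0 is half open. In form: [dx, dy, dz, wx, wy, wz, gripper, dx, dy, dz, wx, wy, wz, gripper, ...]. A call has 1 to 12 rows; each row shifts and turns the commanded pose from where the row before left it, along the tool's axes as they then stand; what a row does not reach is not made up. A row lasts 1/10 s, in which the tool goes at most 50 mm and 8.59 degrees, less where a joint would pass 70% of its speed; a pose out of reach is approached as far as the arm can. A call with a number of a shift or a turn outside -1 to 1 is refused whole. A call with a gripper value outside its range is refused whole. The fingers move at their own pace and stop on an object; the grip force is fixed at half the most. Time passes only in rows, so rows that do not move let the fingers close. It gives the time, the measured TCP pose, the force, the opening and the grip force at its end, in the units of the state.
- get_obs(): the state, without advancing time (a new reading comes with each control period).
- capture(name): name is "scene" or "top" or "wrist"; returns the picture (420x560x3 uint8, red, green, blue); there is no depth.
- camera_model(name): a dict with "fov_y" (degrees; the focal length in pixels is half the picture's height over the tangent of half this angle, whatever the lens; pixels are square), "cx", "cy" (the principal point, pixels), "pose" (4x4, takes a point from camera to world coordinates). Camera axes: x right, y up, looking along -z (the intrinsics and any distortion apply to the point x, -y, -z); pixel columns grow to the right and rows downward; lengths in mm; the calibration is good to about 2 mm. A picture is of the moment at which its call begins: read the wrist's pose just before it. camera_model takes no time and is no camera call; for the wrist camera it gives the pose at the moment of the call.
- close_job(): hands the job in; it is judged then, once.
Trained networks look in the newest picture that a camera, given by its name, has taken for a name from the list of things; names that differ only in an ending like _2 or _b are one class to them, and where a whole thing is asked for, a point or a joint stands for the part that bears it (a point fixed in the world has none). Each returns a list of dicts, best first, with "score" (0 to 1); they miss things now and then, are a little off and sometimes report something else, mostly with a low value. They report only what shows in the picture. A call takes as long as a camera call. They do not tell look-alikes from the thing itself.
- search_frame(camera, thing): "location" ([column, row] in pixels, amid what is visible of it).
- regions_of(camera, thing): "pixels" (420x560 bool, what is visible of it) and "location" ([column, row] in pixels, amid what is visible of it).
- pinpoint(camera, thing): "location" ([column, row] in pixels: a listed point, or the origin of a listed thing).
The state is a dict: "time": time; "joint_positions": joint angles; "dq": joint speeds; "tau": joint torques, N m; "tool_pos": TCP position; "tcp_rot": TCP orientation; "contact_force": force on the tool from outside, world axes, zero at the start; "moment": the same for the moment, N m; "grip_width": finger opening in mm; "finger_force": force on a finger pad.
Only numpy, scipy, OpenCV 4.12 (cv2) and the standard library are available. Lean on these libraries where they do the work, as an engineer would, in place of code of your own. Each camera call takes 0.05 s, during which the arm holds its last target. There are 200 camera calls.

TASK

Lift the T-handled service key out of its stand, put it into the panel lock on top of the chiller, and, pressing only lightly, turn it gently back and forth until you feel it drop into the hidden slot and it goes fully home. Then turn it anticlockwise (seen from above) to the open mark and let go, leaving the key standing fully home in the lock. Never force the key, and leave the loose pears and the paper cup where they are.

Things in the scene. Friction and masses are not known exactly. Their poses are not given: they have to be found in the camera images.
- key: loose T-handled panel key, about 180 g, upright in the key stand, handle up. Origin: middle of the bit's lower end; z up the shaft, x along the handle. From the origin up: flat bit 21 mm wide (x), 5 mm thick (y), 6 mm tall; neck 5 mm in diameter to 16.5 mm; shaft 21 mm in diameter on up to the handle, with a collar 32 mm in diameter at 28 to 32 mm. Half a turn about z gives the same key
- key_handle (a point): centre of the key's black bar handle, 67 mm above the key's origin; the bar is 60 mm long (key x), 14 mm thick (key y) and 22 mm tall
- key_stand: fixed white plastic block 70 x 70 mm, 40 mm tall, with an upright round hole 24 mm across through its middle; the key's collar rests on its top, so lift the key at least 30 mm to clear it. Origin at the centre of its underside
- chiller: fixed low stainless chiller, 200 mm (x) x 220 mm (y), flat top 100 mm above the counter. Origin at the centre of its underside; its x axis is the lock's closed direction (two round dots on the panel beside the lock)
- lock_mouth (a point): centre of the lock's round mouth, level with the chiller's flat top, axes as the chiller's. The bore is 23.2 mm across with a slight bevel, straight down for 12 mm, covered by a soft dark seal that gives no resistance; beneath it lies a slotted gate. Lock and key are spoiled by a contact force between them of more than 30 N
- gate_top (a point): fixed point on the lock's axis 12 mm below the mouth: rest height of a 5 mm thick gate plate, which yields 2.5 mm on a spring (2.5 N/mm), then is solid. One slot, 24 x 7 mm, lets the key's bit through; its direction is hidden and differs every time: up to 0.5 rad either side of the chiller's x axis. The gate does not turn: a bit part-way in the slot must not be turned on
- lock_home (a point): point on the lock's axis 28 mm below the mouth: key origin when home, collar on the panel. Once the bit is within about 0.08 rad of the slot the gate springs up round it, the push on the key vanishes and it can go home. Below the gate the bit turns freely, meets the bolt (0.06 N m of friction) 0.65 rad anticlockwise of the chiller's x axis and drives it; a solid stop lies 0.2 rad past the mark
- open_mark: two short dark bars on the panel either side of the lock, at the lock's mouth height; origin at the mouth, x axis along the bars, which lie 1.05 rad anticlockwise (seen from above) of the chiller's x axis. The key's handle lies along them when the lock is open
- pear_a: loose pear, 78 mm across and 76 mm tall with a stalk, near the middle of the counter; origin at its underside
- pear_b: another such loose pear, farther back; origin at its underside
- paper_cup: white paper cup, 80 mm across the rim, 95 mm tall, standing between the chiller and the key stand; origin at its underside
Mind the look-alikes: they are no part of the job. Of the things like the key, leave any that is red or yellow; of the rest the smaller one is meant.

How it is judged:
By the outcome, as a careful person would: the job done as asked, in the order asked, and still so for the second after the job is handed in, with the robot touching nothing.
It also fails if it takes over 61 s, if anything falls off the work surface, if the arm or the gripper's body presses on something with over 40 N, if the wrist force passes 120 N, or if a joint passes its speed limit or range.

## Working session

There is one attempt and no reset: what is moved stays moved. The work goes in short steps, Python scripts to look and compute and a shell command to move; the robot and the scene stay as the last step left them, time stands still between calls to the robot, and variables do not carry over. Pictures are saved under pics/ and viewed, at most 10 in all, crops included, and the job is handed in when it is done.

```bash
mkdir -p pics
cat > h.py <<'E'
import numpy as np, cv2
from plant import *
def K(n):
    m=camera_model(n); f=210/np.tan(np.radians(m['fov_y'])/2); return m,f
def ray(n,px,m=None):
    m=m or camera_model(n); f=210/np.tan(np.radians(m['fov_y'])/2); P=np.array(m['pose'])
    d=P[:3,:3]@np.array([(px[0]-m['cx'])/f,-(px[1]-m['cy'])/f,-1]); return P[:3,3],d/np.linalg.norm(d)
def atz(n,px,z,m=None):
    o,d=ray(n,px,m); return o+d*(z-o[2])/d[2]
def tri(rs):
    A=0;b=0
    for o,d in rs:
        M=np.eye(3)-np.outer(d,d); A=A+M; b=b+M@o
    p=np.linalg.solve(A,b); return p,[np.linalg.norm((np.eye(3)-np.outer(d,d))@(p-o)) for o,d in rs]
def proj(n,p,m=None):
    m=m or camera_model(n); f=210/np.tan(np.radians(m['fov_y'])/2); P=np.array(m['pose'])
    c=P[:3,:3].T@(np.array(p)-P[:3,3]); return [m['cx']+f*c[0]/-c[2], m['cy']-f*c[1]/-c[2]]
def save(n,f,k=1.0):
    cv2.imwrite('pics/'+f,cv2.cvtColor(n,cv2.COLOR_RGB2BGR))
E
python3 - <<'E'
from h import *
np.set_printoptions(precision=1,suppress=True)
a=capture('scene');b=capture('top')
save(a,'s.png');save(b,'t.png')
for n in('scene','top'):
    m=camera_model(n);print(n,{k:v for k,v in m.items() if k!='pose'},np.array(m['pose'])[:3,3])
    for t in('key_handle','key_stand','lock_mouth','open_mark','pear_a','paper_cup'):
        print(n,t,[(np.round(r['location']).tolist(),round(r['score'],2)) for r in pinpoint(n,t)[:4]])
print(get_obs()['tool_pos'],get_obs()['tcp_rot'])
E
```

```text
scene {'fov_y': 47.220575225449686, 'cx': 280.4982830008067, 'cy': 200.51654080762083} [ 907.4 -648.2  726. ]
scene key_handle [([229.0, 258.0], 0.97), ([294.0, 267.0], 0.93), ([193.0, 301.0], 0.88), ([167.0, 234.0], 0.86)]
scene key_stand [([233.0, 284.0], 0.78)]
scene lock_mouth [([320.0, 139.0], 0.65)]
scene open_mark []
scene pear_a [([239.0, 200.0], 0.97)]
scene paper_cup [([308.0, 220.0], 0.86), ([358.0, 242.0], 0.7)]
top {'fov_y': 42.73774043948113, 'cx': 281.62476254729415, 'cy': 220.36078156766396} [458.2 -30.4 953.7]
top key_handle [([361.0, 159.0], 0.79), ([440.0, 238.0], 0.78), ([400.0, 313.0], 0.73), ([379.0, 237.0], 0.59)]
top key_stand [([375.0, 239.0], 0.7)]
top lock_mouth [([143.0, 234.0], 0.81)]
top open_mark []
top pear_a [([262.0, 304.0], 0.81), ([247.0, 148.0], 0.61)]
top paper_cup [([249.0, 206.0], 0.96), ([370.0, 239.0], 0.29)]
[204.4 483.6 226.8] [3.1 0.  2.7]
```

```bash
ls pics
```

```text
s.png
t.png
```

View pics/s.png

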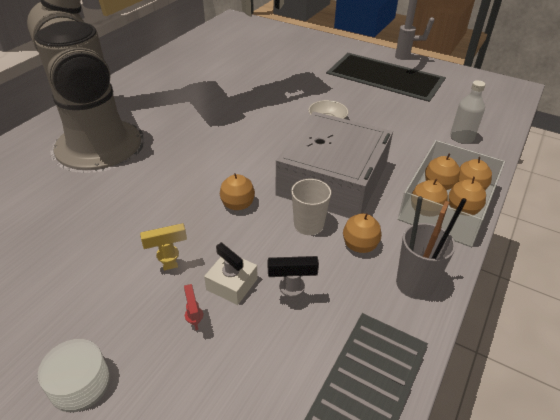

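View pics/t.png

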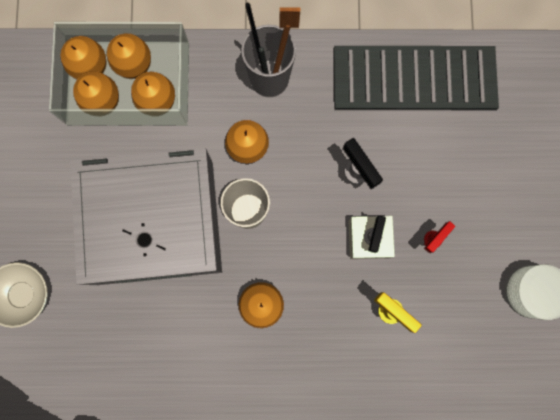

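The target is the small black key in the white stand, at scene (229,258) and top (378,235). The larger black key and the red and yellow ones are look-alikes. The lock is at scene (320,140) and top (144,240). Its closed dots are at top (143,225) and (145,255), and the open bars run from (127,232) to (161,247).

Run:
```python
from h import *
np.set_printoptions(precision=3,suppress=True)
capture('scene');b=capture('top')
p,e=tri([ray('scene',(229,258)),ray('top',(379,237))]);print('handle',p,e)
p2,e=tri([ray('scene',(320,139)),ray('top',(143.5,240))]);print('lock',p2,e)
print('stand',tri([ray('scene',(233,284)),ray('top',(375,239))]))
print(atz('top',(372.5,237),40))
for t,px in(('cup',(246,204)),('pearA',(261,305)),('pearB',(247,142))): print(t,atz('top',px,60))
for r in regions_of('top','key_handle'):
    ys,xs=np.nonzero(r['pixels']);print(r['location'],r['score'],len(xs))
    if abs(r['location'][0]-378)<10 and abs(r['location'][1]-237)<15:
        # dark pixels only
        g=b.max(2);s=g[ys,xs]<60
        q=np.array([atz('top',(x,y),p[2]+11)[:2] for x,y in zip(xs[s],ys[s])])
        c=cv2.minAreaRect(q.astype(np.float32));print('rect',c)
d=[atz('top',u,100)[:2] for u in((143,225),(145,255),(127,232),(161,247),(143.5,240))];print(np.array(d))
print('closed yaw',np.arctan2(*(d[0]-d[1])[::-1]),'open',np.arctan2(*(d[2]-d[3])[::-1]))
big=cv2.resize(b[180:300,90:230],None,fx=5,fy=5,interpolation=cv2.INTER_CUBIC);
print(get_obs()['tcp_rot'],get_obs()['time'])
c=np.array(camera_model('wrist')['pose']);o=get_obs();print(c,o['tool_pos'])
```

```text
handle [ 548.654 -200.882   75.418] [np.float64(1.9592183103159297), np.float64(1.959218310316065)]
lock [540.184 177.724 103.552] [np.float64(0.05222056679364035), np.float64(0.05222056679364568)]
stand (array([ 553.489, -205.383,    9.321]), [np.float64(4.042482268793735), np.float64(4.042482268793563)])
[ 550.691 -197.811   40.   ]
cup [604.977  18.074  60.   ]
pearA [436.699  -7.488  60.   ]
pearB [712.473  16.947  60.   ]
[357.8, 166.8] 0.95 1093
[393.1, 315.0] 0.92 839
[377.9, 234.8] 0.91 420
rect ((552.6650390625, -192.1046600341797), (21.644283294677734, 58.33283615112305), 75.2943115234375)
[437.7, 239.2] 0.67 452
[[564.633 180.155]
 [516.682 175.524]
 [553.432 205.238]
 [529.34  150.551]
 [540.571 178.624]]
closed yaw 0.09627040911018683 open 1.1558329752430883
[3.141 0.    2.742] 0.85
[[  0.388  -0.881  -0.272 131.042]
 [  0.922   0.371   0.114 513.8  ]
 [  0.     -0.295   0.956 384.635]
 [  0.      0.      0.      1.   ]] [204.333 483.63  226.754]
```

```bash
cat >> h.py <<'E'
def plan(x,y,z,yaw):
    """units: total wz to yaw, then total shift in the turned tool frame"""
    o=get_obs(); p=np.array(o['tool_pos']); y0=o['tcp_rot'][2]
    d=(yaw-y0+np.pi)%(2*np.pi)-np.pi
    c,s=np.cos(yaw),np.sin(yaw); D=np.array([x,y,z])-p
    return 'wz',round(-np.degrees(d)/4,3),'xyz',np.round(np.array([c*D[0]+s*D[1],s*D[0]-c*D[1],-D[2]])/30,3),np.round(p,1),np.round(o['tcp_rot'],4),np.round(o['contact_force'],1),round(o['time'],2),round(o['grip_width'],1)
E
python3 -c "
from h import *
print(plan(551,-199,200,2.88))"
```

```text
('wz', np.float64(-1.979), 'xyz', array([-17.047, -18.992,   0.892]), array([204.3, 483.6, 226.8]), array([3.1415, 0.    , 2.7418]), array([ 0.7, -0.6, -0.4]), 0.85, 92.2)
```

```bash
python3 -m pendant '[0,0,0,0,0,-1,0, 0,0,0,0,0,-0.98,0, -0.71,-0.79,0,0,0,0,0, -0.71,-0.79,0,0,0,0,0, -0.71,-0.79,0,0,0,0,0, -0.71,-0.79,0,0,0,0,0, -0.71,-0.79,0,0,0,0,0, -0.71,-0.79,0,0,0,0,0, -0.71,-0.79,0,0,0,0,0, -0.71,-0.79,0,0,0,0,0, -0.71,-0.79,0,0,0,0,0, -0.71,-0.79,0,0,0,0,0]' && python3 -m pendant '[-0.71,-0.79,0,0,0,0,0, -0.71,-0.79,0,0,0,0,0, -0.71,-0.79,0,0,0,0,0, -0.71,-0.79,0,0,0,0,0, -0.71,-0.79,0,0,0,0,0, -0.71,-0.79,0,0,0,0,0, -0.71,-0.79,0,0,0,0,0, -0.71,-0.79,0,0,0,0,0, -0.71,-0.79,0,0,0,0,0, -0.71,-0.79,0.3,0,0,0,0, -0.71,-0.79,0.3,0,0,0,0, -0.71,-0.79,0.3,0,0,0,0]' && python3 -m pendant '[-0.71,-0.79,0,0,0,0,0, -0.71,-0.79,0,0,0,0,0, 0,0,0,0,0,0,0, 0,0,0,0,0,0,0]'
python3 - <<'E'
from h import *
np.set_printoptions(precision=3,suppress=True)
print(plan(551,-199,200,2.88))
m=camera_model('wrist');a=capture('wrist');save(a,'w1.png')
for t in('key_handle','key_stand','key'):
    print(t,[(r['location'],round(r['score'],2),atz('wrist',r['location'],{'key_handle':79,'key_stand':0,'key':12}[t],m)) for r in pinpoint('wrist',t)])
E
```

```text
time: 2.05
tool_pos: [349.3, 198.4, 226.9]
tcp_rot: [3.141, 0.001, 2.88]
contact_force: [-0.3, 0.6, 0.8]
grip_width: 46.0
finger_force: 0.0
time: 3.25
tool_pos: [522.7, -142.5, 199.4]
tcp_rot: [3.141, 0.0, 2.88]
contact_force: [-0.1, 0.0, 1.1]
grip_width: 46.2
finger_force: 0.0
time: 3.65
tool_pos: [550.8, -198.1, 199.2]
tcp_rot: [3.141, -0.001, 2.879]
contact_force: [-0.7, -0.0, -0.8]
grip_width: 45.7
finger_force: 0.0
('wz', np.float64(-0.015), 'xyz', array([-0.015, -0.026, -0.028]), array([ 550.8, -198.1,  199.2]), array([ 3.141, -0.001,  2.879]), array([-0.7, -0. , -0.8]), 3.65, 45.7)
key_handle [([348.7, 321.9], 0.92, array([ 676.744, -170.587,   79.   ])), ([284.3, 200.2], 0.76, array([ 548.639, -197.985,   79.   ])), ([200.7, 51.4], 0.76, array([ 423.856, -227.908,   79.   ])), ([163.7, 228.1], 0.67, array([ 545.931, -302.907,   79.   ]))]
key_stand []
key [([186.3, 207.4], 0.8, array([ 547.935, -302.298,   12.   ])), ([332.3, 273.8], 0.74, array([ 660.986, -173.469,   12.   ])), ([284.8, 184.5], 0.57, array([ 550.828, -197.951,   12.   ])), ([218.2, 63.1], 0.57, array([ 425.217, -227.55 ,   12.   ]))]
```

View pics/w1.png

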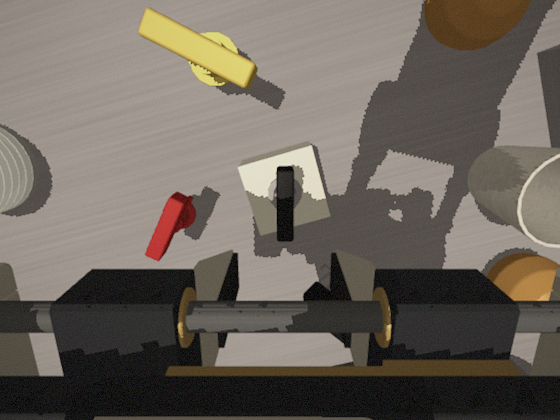

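The wrist view shows the small black handle upright in the picture at (285,203), between the fingers' columns and aligned with the tool's x axis. The stand is centred near (285,188), and the red key is clear to the left at (170,225).

```bash
cat > k.py <<'E'
from h import *
np.set_printoptions(precision=3,suppress=True)
m0={'pose':None}
m=camera_model('wrist');a=capture('wrist')
rs=regions_of('wrist','key_handle')
P=proj('wrist',(549,-198,79),m)
r=min(rs,key=lambda r:np.hypot(*(np.array(r['location'])-P)))
print('exp',P,'got',r['location'],r['score'])
pp=[q['location'] for q in pinpoint('wrist','key_handle') if np.hypot(*(np.array(q['location'])-P))<40];print(pp)
ys,xs=np.nonzero(r['pixels'])
g=a.max(2)[ys,xs]<50
q=np.array([atz('wrist',(x,y),89,m)[:2] for x,y in zip(xs[g],ys[g])],np.float32)
print('rect',cv2.minAreaRect(q),'top-plane')
E
python3 k.py; python3 -m pendant '[0,0,0.6,0,0,0,0, 0,0,0.6,0,0,0,0, 0,0,0,0,0,0,0]'; python3 k.py
python3 - <<'E'
from h import *
m=camera_model('wrist');a=capture('wrist');save(a,'w2.png')
q=pinpoint('wrist','key_handle');P=proj('wrist',(549,-198,79),m)
px=min([i['location'] for i in q],key=lambda l:np.hypot(*(np.array(l)-P)))
print(tri([ray('wrist',px,m),ray('scene',(229,258))]),tri([ray('wrist',px,m),ray('scene',(229,258)),ray('top',(378.5,236))]))
E
```

```text
exp [np.float64(283.0617123687285), np.float64(200.53242014030027)] got [284.0, 197.3] 0.71
[[283.1, 201.8]]
rect ((549.3282470703125, -197.78594970703125), (13.456724166870117, 61.7506217956543), 74.72333526611328) top-plane
time: 4.3
tool_pos: [549.7, -197.0, 161.6]
tcp_rot: [3.141, -0.004, 2.88]
contact_force: [-0.6, -0.4, -0.2]
grip_width: 45.9
finger_force: 0.0
exp [np.float64(283.3006628082501), np.float64(216.61122193614995)] got [282.5, 209.6] 0.58
[[280.8, 221.2]]
rect ((549.3949584960938, -197.96653747558594), (13.28515625, 61.8685188293457), 75.54925537109375) top-plane
(array([ 551.02444275, -199.78029336,   76.15920391]), [np.float64(0.5981336721487849), np.float64(0.5981336721488666)]) (array([ 550.19422051, -200.21207615,   76.38803465]), [np.float64(1.448829104035146), np.float64(0.5340616121582011), np.float64(1.7819322413393988)])
```

```bash
python3 -m pendant '[0,0,0.8,0,0,0,0, 0,0,0.8,0,0,0,0, 0,0,0.7,0,0,0,0, 0,0,0.4,0,0,0,0, 0,0,0.3,0,0,0,0, 0,0,0,0,0,0,0]'; python3 -c "
from h import *
print(plan(549.6,-198,71,2.8815))"
```

```text
time: 5.15
tool_pos: [550.9, -197.9, 73.2]
tcp_rot: [3.141, -0.001, 2.88]
contact_force: [-0.5, -0.3, -0.2]
grip_width: 45.5
finger_force: 0.0
('wz', np.float64(-0.021), 'xyz', array([ 0.041, -0.013,  0.074]), array([ 550.9, -197.9,   73.2]), array([ 3.1413e+00, -9.0000e-04,  2.8801e+00]), array([-0.5, -0.3, -0.2]), 5.15, 45.5)
```

```bash
python3 -m pendant '[0,0,0.06,0,0,0,0, 0,0,0,0,0,0,1, 0,0,0,0,0,0,1, 0,0,0,0,0,0,1, 0,0,0,0,0,0,1, 0,0,0,0,0,0,1, 0,0,0,0,0,0,1]' && python3 -m pendant '[0,0,-0.3,0,0,0,1, 0,0,-0.7,0,0,0,1, 0,0,-0.8,0,0,0,1, 0,0,-0.8,0,0,0,1, 0,0,-0.8,0,0,0,1, 0,0,-0.9,0,0,0,1, 0,0,-0.9,0,0,0,1, 0,0,0,0,0,0,1]'
python3 - <<'E'
from h import *
print(plan(541,178,240,2.8815))
a=capture('scene');b=capture('top');c=capture('wrist')
save(np.vstack([a[60:320,120:420],]),'s2.png'); 
s=cv2.resize(a[60:320,120:420],(450,390)); w=cv2.resize(c,(350,262)); im=np.zeros((390,800,3),np.uint8); im[:,:450]=s; im[:262,450:]=w; save(im,'s2.png')
E
```

```text
time: 5.85
tool_pos: [551.2, -198.0, 72.1]
tcp_rot: [3.142, 0.0, 2.88]
contact_force: [-0.8, 0.6, 0.4]
grip_width: 13.4
finger_force: 30.0
time: 6.65
tool_pos: [552.6, -198.8, 232.3]
tcp_rot: [-3.14, 0.008, 2.88]
contact_force: [-0.3, -0.7, -1.3]
grip_width: 14.0
finger_force: 30.0
('wz', np.float64(-0.02), 'xyz', array([ 3.604, 12.038, -0.257]), array([ 552.6, -198.8,  232.3]), array([-3.14  ,  0.0076,  2.8801]), array([-0.3, -0.7, -1.3]), 6.65, 14.0)
```

View pics/s2.png

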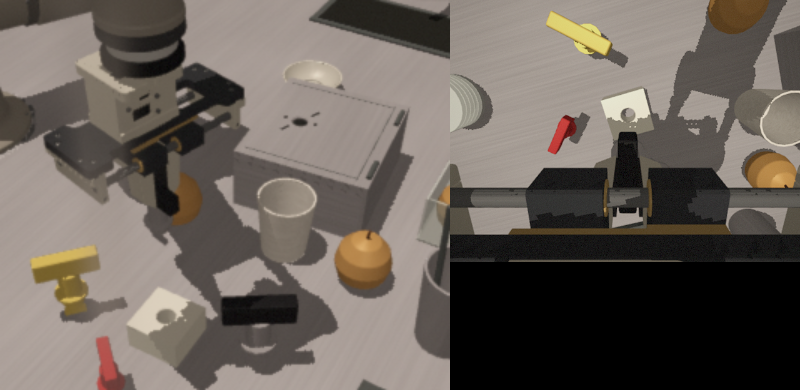

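The key is lifted, hanging from the gripper, and the stand's hole is empty. Next I move beside the lock and look.

```bash
python3 -m pendant '[0.1,0.4,0,0,0,0,1, 0.2,0.9,0,0,0,0,1, 0.2,0.9,0,0,0,0,1, 0.2,0.9,0,0,0,0,1, 0.2,0.9,0,0,0,0,1, 0.2,0.9,0,0,0,0,1, 0.2,0.9,0,0,0,0,1, 0.2,0.9,0,0,0,0,1, 0.2,0.9,0,0,0,0,1, 0.2,0.9,0,0,0,0,1, 0.2,0.9,0,0,0,0,1, 0.2,0.9,0,0,0,0,1]' && python3 -m pendant '[0.2,0.9,0,0,0,0,1, 0.2,0.7,0,0,0,0,1, 0.05,0.4,0,0,0,0,1, 0,0,0,0,0,0,1, 0,0,0,0,0,0,1, 0,0,0,0,0,0,1]'
python3 - <<'E'
from h import *
np.set_printoptions(precision=3,suppress=True)
print(plan(541,178,240,2.8815))
m=camera_model('wrist');c=capture('wrist');save(c,'w3.png')
for t in('lock_mouth','open_mark'):
    print([(q['location'],q['score'],atz('wrist',q['location'],100,m)) for q in pinpoint('wrist',t)])
np.save('w3m.npy',np.array(m['pose']));cv2.imwrite('w3raw.png',c[:,:,::-1])
E
```

```text
time: 8.0
tool_pos: [563.2, 120.2, 226.5]
tcp_rot: [-3.141, -0.003, 2.88]
contact_force: [0.4, -0.0, -1.0]
grip_width: 13.8
finger_force: 30.0
time: 8.6
tool_pos: [566.8, 178.7, 227.7]
tcp_rot: [-3.141, -0.0, 2.879]
contact_force: [-0.0, -0.6, -1.6]
grip_width: 13.7
finger_force: 30.0
('wz', np.float64(-0.036), 'xyz', array([ 0.824, -0.245, -0.409]), array([566.8, 178.7, 227.7]), array([-3.141, -0.   ,  2.879]), array([-0. , -0.6, -1.6]), 8.6, 13.7)
[([272.4, 173.6], 0.89, array([542.052, 174.56 , 100.   ]))]
[]
```

View pics/w3.png

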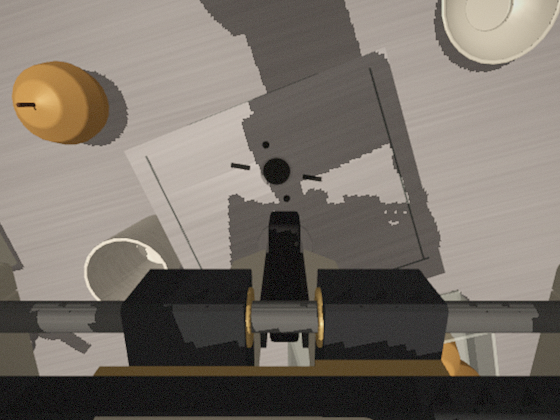

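The lock mouth shows at (277,171), with the dots at (265,145) and (286,198) and the bars at (240,167) and (312,178). The held handle is vertical at (285,240).

Run:
```python
from h import *
np.set_printoptions(precision=3,suppress=True)
m=dict(camera_model('wrist'));m['pose']=np.load('w3m.npy');c=cv2.imread('w3raw.png')
g=(c.max(2)<60).astype(np.uint8)
n,l,s,ce=cv2.connectedComponentsWithStats(g[130:209,215:330])
D={}
for i in range(1,n):
    if 8<s[i][4]<1500: 
        px=ce[i]+[215,130];p=atz('wrist',px,100,m);print(s[i],px,p[:2]);
```

```text
[47 11  7  7 36] [265.333 144.25 ] [517.388 175.48 ]
[ 48  28  27  27 557] [276.129 170.849] [540.625 178.157]
[16 33 18  7 58] [239.81  166.052] [529.049 150.311]
[88 45 18  6 69] [311.261 177.377] [553.462 204.932]
[69 65  6  7 33] [286.303 198.091] [565.35  180.305]
```

```bash
python3 -m pendant '[0.38,-0.12,0,0,0,0,1, 0.386,-0.115,0,0,0,0,1, 0,0,0.7,0,0,0,1, 0,0,0.7,0,0,0,1, 0,0,0.6,0,0,0,1, 0,0,0,0,0,0,1, 0,0,0,0,0,0,1, 0,0,0,0,0,0,1]'
python3 - <<'E'
from h import *
print(plan(542.8,177.9,168,2.8815))
a=capture('scene');
for p in [(541,178,100),(541,178,108)]: print(proj('scene',p))
u=proj('scene',(541,178,115));x,y=int(u[0]),int(u[1]);x0=x-50;y0=y-45
s=cv2.resize(a[y0:y0+75,x0:x0+100],None,fx=8,fy=8,interpolation=cv2.INTER_CUBIC);print(x0,y0);save(s,'s3.png')
print([(q['location'],q['score']) for q in pinpoint('scene','key')], [(q['location'],q['score']) for q in pinpoint('scene','key_handle')])
E
```

```text
time: 9.55
tool_pos: [543.6, 178.8, 169.2]
tcp_rot: [3.141, 0.002, 2.88]
contact_force: [0.1, -0.3, -1.1]
grip_width: 13.8
finger_force: 30.0
('wz', np.float64(-0.027), 'xyz', array([ 0.017, -0.036,  0.041]), array([543.6, 178.8, 169.2]), array([3.1405e+00, 2.1000e-03, 2.8796e+00]), array([ 0.1, -0.3, -1.1]), 9.55, 13.8)
[np.float64(320.29453362252315), np.float64(140.342948553686)]
[np.float64(320.5346619350787), np.float64(137.4073014460302)]
270 89
[([322.2, 137.8], 0.8), ([194.8, 325.1], 0.68), ([292.4, 298.9], 0.63)] [([326.3, 110.9], 0.77), ([293.5, 267.1], 0.76), ([163.3, 234.6], 0.74), ([191.6, 300.3], 0.73)]
```

View pics/s3.png

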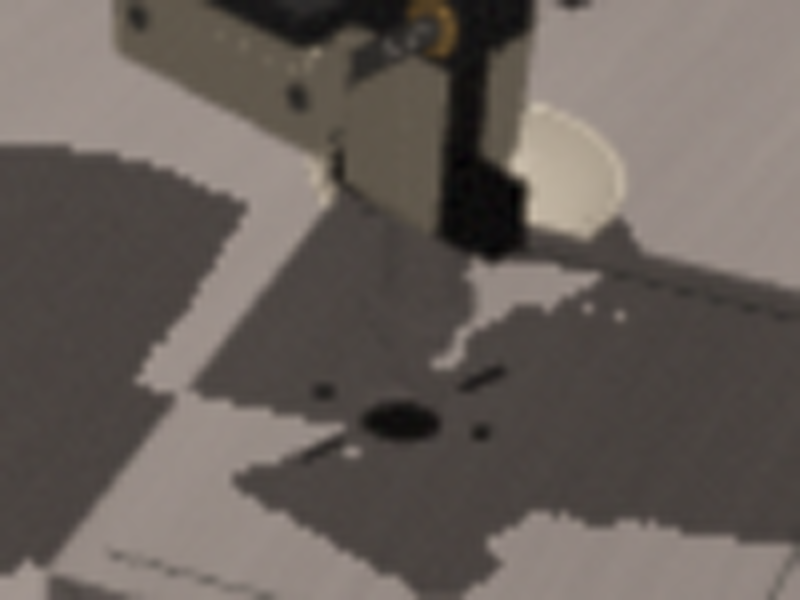

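Run:
```python
from h import *
a=capture('scene')
r=max(regions_of('scene','key'),key=lambda r:-abs(r['location'][0]-322)-abs(r['location'][1]-125));print(r['location'],r['score'],r['pixels'].sum())
x0,y0=285,95
s=a[y0:y0+55,x0:x0+73].astype(float);s=np.clip((s/110)**0.6*255,0,255).astype(np.uint8)
s=cv2.resize(s,None,fx=10,fy=10,interpolation=cv2.INTER_CUBIC)
k=cv2.resize(r['pixels'][y0:y0+55,x0:x0+73].astype(np.uint8),None,fx=10,fy=10,interpolation=0)
cs,_=cv2.findContours(k,0,2);cv2.drawContours(s,cs,-1,(255,0,0),1)
for z in(109,125.5,137,165):
    u=proj('scene',(541.3,178,z));cv2.circle(s,(int((u[0]-x0+.5)*10),int((u[1]-y0+.5)*10)),4,(0,255,0),-1)
save(s,'s4.png')
```

```text
[325.7, 120.0] 0.81 336
```

View pics/s4.png

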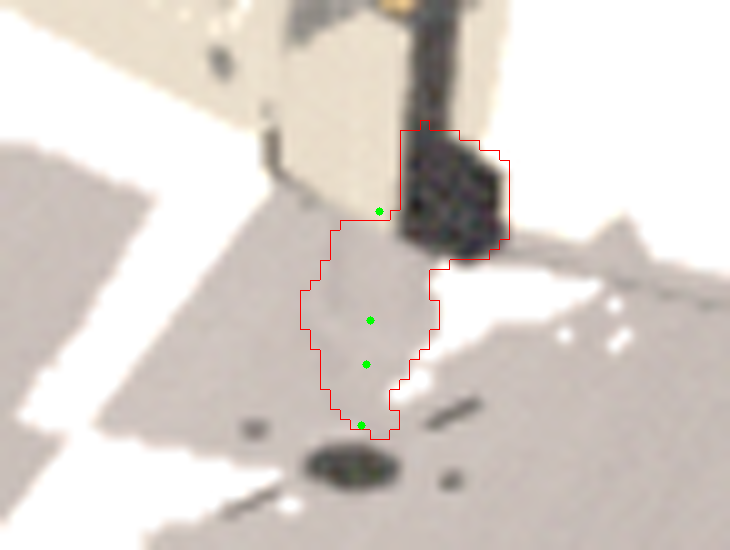

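The mask outlines the grey shaft and bit, standing over the mouth within about 1 mm of the prediction; the lock ellipse is at crop (352,465). I nudge and go down gently.

```bash
cat > st.py <<'E'
from h import *
L=[]
for i in range(4):
    capture('top');o=get_obs();L.append(list(o['tool_pos'])+list(o['contact_force'])+list(o['tcp_rot'])+list(o['moment']))
print(np.round(np.mean(L,0),3).tolist(),np.round(np.std(L,0)[:6],2),round(o['time'],2))
E
python3 -m pendant '[0.02,-0.02,0.08,0,0,0,1, 0,0,0.1,0,0,0,1, 0,0,0.1,0,0,0,1, 0,0,0,0,0,0,1]'; python3 st.py; python3 -m pendant '[0,0,0.07,0,0,0,1, 0,0,0,0,0,0,1]'; python3 -m pendant '[0,0,0.07,0,0,0,1, 0,0,0,0,0,0,1]'; python3 st.py
```

```text
time: 10.2
tool_pos: [541.7, 178.4, 158.8]
tcp_rot: [-3.141, -0.001, 2.88]
contact_force: [0.1, 0.1, -1.0]
grip_width: 13.7
finger_force: 30.0
[542.0, 178.472, 159.379, 0.185, -0.12, -1.78, 0.0, -0.0, 2.88, 0.011, -0.01, 0.011] [0.1  0.01 0.15 0.46 0.31 0.27] 10.4
time: 10.6
tool_pos: [541.9, 178.4, 157.2]
tcp_rot: [-3.142, -0.0, 2.88]
contact_force: [0.5, -0.0, -1.0]
grip_width: 13.8
finger_force: 30.0
time: 10.8
tool_pos: [541.9, 178.4, 155.0]
tcp_rot: [-3.141, -0.0, 2.88]
contact_force: [-0.1, -0.1, -1.8]
grip_width: 13.9
finger_force: 30.0
[542.016, 178.477, 155.27, -0.565, -0.072, -2.068, 1.571, -0.0, 2.88, 0.039, 0.005, 0.008] [0.06 0.01 0.08 0.13 0.49 0.32] 11.0
```

```bash
for r in 1 2 ; do python3 -m pendant '[0,0,0.06,0,0,0,1, 0,0,0,0,0,0,1, 0,0,0,0,0,0,1]' | grep -E "pos|contact"; done; python3 -m pendant '[0,0,0.06,0,0,0,1, 0,0,0,0,0,0,1, 0,0,0,0,0,0,1]' | grep -E "pos|contact"; python3 st.py
```

```text
tool_pos: [542.0, 178.4, 153.5]
contact_force: [0.4, -0.2, -1.9]
tool_pos: [542.0, 178.5, 151.6]
contact_force: [-0.2, -0.1, -1.5]
tool_pos: [542.0, 178.5, 149.8]
contact_force: [-0.4, -0.9, -1.7]
[542.068, 178.484, 149.947, -0.092, 0.04, -1.615, 3.141, 0.0, 2.88, 0.017, -0.016, 0.013] [0.01 0.   0.03 0.26 0.63 0.2 ] 12.1
```

```bash
for r in 1 2 3; do python3 -m pendant '[0,0,0.035,0,0,0,1, 0,0,0,0,0,0,1]' | grep -E "pos|contact"; python3 st.py; done
```

```text
tool_pos: [542.0, 178.5, 148.7]
contact_force: [-0.5, -0.2, -2.8]
[542.02, 178.474, 148.848, 0.239, -0.306, -1.743, 3.142, -0.0, 2.88, 0.005, 0.005, 0.045] [0.02 0.01 0.04 0.41 0.31 0.32] 12.5
tool_pos: [542.0, 178.4, 147.7]
contact_force: [-0.1, 0.1, -2.0]
[542.023, 178.46, 147.799, 0.241, 0.039, -2.282, 3.142, -0.0, 2.88, -0.003, 0.0, 0.007] [0.02 0.01 0.03 0.22 0.31 0.33] 12.9
tool_pos: [541.9, 178.4, 146.6]
contact_force: [-0.1, 0.3, -2.1]
[542.012, 178.467, 146.731, 0.458, 0.377, -1.497, 3.142, -0.0, 2.88, 0.003, 0.025, 0.012] [0.02 0.01 0.03 0.32 0.49 0.33] 13.3
```

```bash
for r in 1 2 3; do python3 -m pendant '[0,0,0.025,0,0,0,1, 0,0,0,0,0,0,1]' | grep -E "pos|contact"; python3 st.py; done
```

```text
tool_pos: [542.0, 178.5, 145.9]
contact_force: [-0.6, -0.5, -1.9]
[542.024, 178.486, 146.0, -0.467, -0.494, -1.73, 3.142, -0.0, 2.88, 0.017, -0.0, -0.005] [0.02 0.01 0.02 0.13 0.39 0.24] 13.7
tool_pos: [542.0, 178.5, 145.2]
contact_force: [0.6, -0.1, -1.6]
[542.01, 178.477, 145.245, 0.22, 0.281, -1.663, 3.142, -0.0, 2.88, 0.011, 0.012, 0.004] [0.02 0.02 0.04 0.37 0.55 0.45] 14.1
tool_pos: [542.0, 178.4, 144.4]
contact_force: [0.2, -0.4, -1.6]
[542.016, 178.469, 144.5, -0.062, 0.231, -1.866, 3.142, -0.0, 2.88, 0.008, -0.004, 0.006] [0.01 0.01 0.02 0.87 0.46 0.37] 14.5
```

```bash
for r in 1 2 3; do python3 -m pendant '[0,0,0.025,0,0,0,1, 0,0,0,0,0,0,1]' | grep -E "pos|contact"; python3 st.py; done
```

```text
tool_pos: [542.0, 178.5, 143.7]
contact_force: [0.9, -0.2, -2.0]
[542.022, 178.482, 143.762, 0.221, -0.187, -2.216, 3.142, -0.0, 2.88, 0.019, 0.021, 0.003] [0.03 0.   0.03 0.29 0.83 0.19] 14.9
tool_pos: [542.0, 178.5, 142.9]
contact_force: [0.3, -0.0, -1.8]
[542.005, 178.474, 142.999, 0.378, -0.208, -1.977, 3.142, -0.0, 2.88, -0.016, -0.01, 0.016] [0.   0.02 0.01 0.39 0.48 0.64] 15.3
tool_pos: [542.0, 178.5, 142.2]
contact_force: [-0.5, 0.2, -1.6]
[542.014, 178.475, 142.255, -0.378, 0.155, -1.935, 3.142, -0.0, 2.88, 0.015, -0.006, -0.006] [0.01 0.02 0.02 0.31 0.52 0.34] 15.7
```

```bash
for r in 1 2 3 4 5; do python3 -m pendant '[0,0,0.03,0,0,0,1, 0,0,0.015,0,0,0,1, 0,0,0,0,0,0,1, 0,0,0,0,0,0,1]' | grep -E "pos|contact"; done; python3 st.py
python3 - <<'E'
from h import *
a=capture('scene')
x0,y0=285,95
s=a[y0:y0+55,x0:x0+73].astype(float);s=np.clip((s/130)**0.8*255,0,255).astype(np.uint8)
s=cv2.resize(s,None,fx=10,fy=10,interpolation=cv2.INTER_CUBIC)
save(s,'s5.png')
E
```

```text
tool_pos: [542.0, 178.5, 140.9]
contact_force: [0.3, -0.0, -2.3]
tool_pos: [542.0, 178.5, 139.6]
contact_force: [-0.5, -0.2, -2.4]
tool_pos: [542.0, 178.5, 138.2]
contact_force: [-0.6, -0.1, -1.6]
tool_pos: [542.0, 178.5, 136.9]
contact_force: [-0.1, 0.4, -2.0]
tool_pos: [542.0, 178.5, 135.5]
contact_force: [0.1, 0.0, -1.9]
[542.049, 178.47, 135.553, 0.108, 0.071, -1.218, 3.142, 0.0, 2.88, 0.055, 0.011, -0.009] [0.01 0.   0.01 0.5  0.17 0.19] 17.9
```

View pics/s5.png

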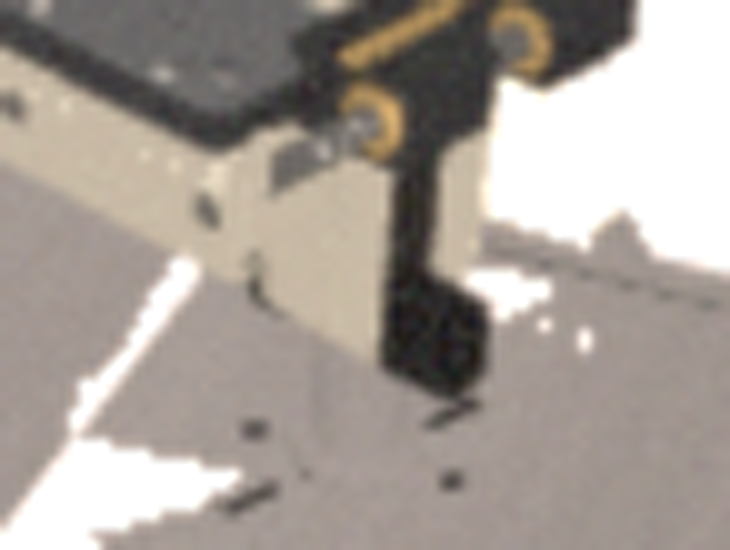

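The key is sunk in the mouth, with the collar just above the panel and hiding the hole. It has met no resistance, so the bit happened to line up with the slot. I continue home.

```bash
for r in 1 2 3 4 5; do python3 -m pendant '[0,0,0.025,0,0,0,1, 0,0,0,0,0,0,1]' | grep -E "contact"; python3 st.py; done
```

```text
contact_force: [0.6, 0.9, -1.4]
[542.02, 178.463, 134.754, -0.213, 0.227, -1.916, 3.142, -0.0, 2.88, -0.001, 0.041, 0.009] [0.02 0.01 0.02 0.4  0.76 0.14] 18.35
contact_force: [-0.4, 0.5, -1.2]
[542.014, 178.464, 133.992, 0.144, 0.027, -1.79, 3.142, -0.0, 2.88, 0.031, -0.027, -0.02] [0.01 0.   0.02 0.64 0.31 0.53] 18.75
contact_force: [0.5, -0.3, -1.2]
[542.018, 178.47, 133.258, 0.176, -0.122, -2.518, 3.142, -0.0, 2.88, -0.003, 0.007, 0.005] [0.02 0.01 0.02 0.11 0.48 0.5 ] 19.15
contact_force: [-0.1, 0.3, -1.6]
[542.015, 178.474, 132.503, 0.058, -0.243, -1.404, 3.142, -0.0, 2.88, 0.017, -0.008, -0.015] [0.02 0.01 0.03 0.42 0.39 0.57] 19.55
contact_force: [0.1, -0.4, 0.7]
[542.156, 178.516, 132.06, -0.581, 0.63, 1.103, 3.141, 0.0, 2.88, 0.017, 0.118, 0.013] [0.01 0.01 0.01 0.56 0.22 0.73] 19.95
```

Contact came at TCP z 132, where the text puts home, with about 3 N. I turn anticlockwise in steps about the key axis.

```bash
python3 -m pendant '[0,0,-0.008,0,0,0,1, 0,0.002,0,0,0,-0.7,1, 0,0.002,0,0,0,-0.7,1, 0,0.002,0,0,0,-0.7,1, 0,0.002,0,0,0,-0.7,1, 0,0.002,0,0,0,-0.7,1, 0,0.002,0,0,0,-0.7,1, 0,0,0,0,0,0,1]' | grep -E "contact"; python3 st.py;  python3 -m pendant '[0,0.002,0,0,0,-0.7,1, 0,0.002,0,0,0,-0.7,1, 0,0.002,0,0,0,-0.7,1, 0,0.002,0,0,0,-0.7,1, 0,0.002,0,0,0,-0.7,1, 0,0.002,0,0,0,-0.7,1, 0,0,0,0,0,0,1]' | grep -E "contact"; python3 st.py
```

```text
contact_force: [-0.7, -0.5, 1.9]
[541.987, 178.685, 132.059, -1.388, -1.545, 1.972, -3.141, -0.0, -3.111, -0.228, 0.261, 0.003] [0.01 0.   0.02 0.38 0.51 0.62] 20.95
contact_force: [-0.8, -0.8, 1.2]
[542.136, 179.17, 132.055, -1.107, -1.158, 1.697, 0.0, 0.0, -2.818, -0.165, 0.151, -0.021] [0.01 0.01 0.01 0.09 0.7  0.41] 21.85
```

```bash
python3 -m pendant '[0.01,-0.006,0,0,0,0,1, 0,0.001,0,0,0,-0.7,1, 0,0.001,0,0,0,-0.7,1, 0,0.001,0,0,0,-0.7,1, 0,0.001,0,0,0,-0.7,1, 0,0.001,0,0,0,-0.7,1, 0,0.001,0,0,0,-0.7,1, 0,0.001,0,0,0,-0.7,1, 0,0.001,0,0,0,-0.7,1, 0,0,0,0,0,0,1]' | grep -E "contact"; python3 st.py;  python3 -m pendant '[0,0.001,0,0,0,-0.7,1, 0,0.001,0,0,0,-0.7,1, 0,0.001,0,0,0,-0.7,1, 0,0.001,0,0,0,-0.7,1, 0,0.001,0,0,0,-0.7,1, 0,0,0,0,0,0,1, 0,0,0,0,0,0,1]' | grep -E "contact"; python3 st.py
```

```text
contact_force: [-0.6, -0.6, 0.5]
[541.758, 179.096, 132.054, -0.779, -0.81, 1.637, -3.141, 0.0, -2.427, -0.239, 0.093, -0.036] [0.01 0.   0.01 0.49 0.36 0.31] 23.05
contact_force: [-0.4, 0.3, 2.1]
[541.596, 179.287, 132.073, -0.92, -0.786, 1.995, -1.571, 0.0, -2.183, -0.098, 0.188, -0.058] [0.02 0.01 0.01 0.37 0.38 0.2 ] 23.95
```

```bash
python3 -m pendant '[0,0,0,0,0,-0.7,1, 0,0,0,0,0,-0.7,1, 0,0,0,0,0,-0.7,1, 0,0,0,0,0,-0.65,1, 0,0,0,0,0,0,1, 0,0,0,0,0,0,1]' | grep -E "contact"; python3 st.py
python3 - <<'E'
from h import *
m=camera_model('wrist');c=capture('wrist');b=capture('top')
im=np.zeros((420,800,3),np.uint8);im[:,:560]=c;im[:240,560:]=cv2.resize(b[200:280,104:184],(240,240));save(im,'w6.png')
E
```

```text
contact_force: [-1.1, -0.2, 2.6]
[541.546, 179.319, 132.059, -1.155, -0.202, 2.075, 3.142, 0.0, -1.99, 0.017, 0.318, -0.01] [0.01 0.01 0.01 0.22 0.2  0.36] 24.75
```

View pics/w6.png

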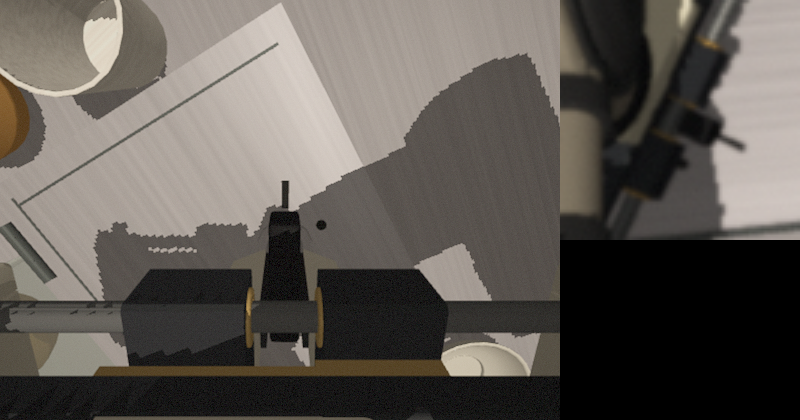

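The handle lies in line with the dark bar at (285,193). I let go and withdraw upward.

```bash
python3 -m pendant '[0,0,0,0,0,0,0.5, 0,0,0,0,0,0,0.2, 0,0,0,0,0,0,0, 0,0,0,0,0,0,0, 0,0,-0.2,0,0,0,0, 0,0,-0.6,0,0,0,0, 0,0,-0.9,0,0,0,0, 0,0,-0.9,0,0,0,0, 0,0,-0.9,0,0,0,0, 0,0,0,0,0,0,0, 0,0,0,0,0,0,0]'
python3 - <<'E'
from h import *
np.set_printoptions(precision=3,suppress=True)
m=camera_model('wrist');c=capture('wrist');P=proj('wrist',(541,178,139),m)
r=min(regions_of('wrist','key_handle'),key=lambda r:np.hypot(*(np.array(r['location'])-P)))
ys,xs=np.nonzero(r['pixels']);g=c.max(2)[ys,xs]<60
q=np.array([atz('wrist',(x,y),150,m)[:2] for x,y in zip(xs[g],ys[g])],np.float32)
print(r['location'],P,cv2.minAreaRect(q))
a=capture('scene');im=np.zeros((420,800,3),np.uint8);im[:,:560]=c;im[:240,560:]=cv2.resize(a[90:170,280:360],(240,240));save(im,'w7.png')
E
```

```text
time: 25.95
tool_pos: [541.7, 179.3, 237.6]
tcp_rot: [-3.141, 0.001, -1.989]
contact_force: [0.4, 0.2, -0.2]
grip_width: 46.0
finger_force: 0.0
[285.5, 204.0] [np.float64(285.1613113516261), np.float64(210.0342881854902)] ((539.7771606445312, 175.6022491455078), (62.42869567871094, 13.837278366088867), 65.70809173583984)
```

View pics/w7.png

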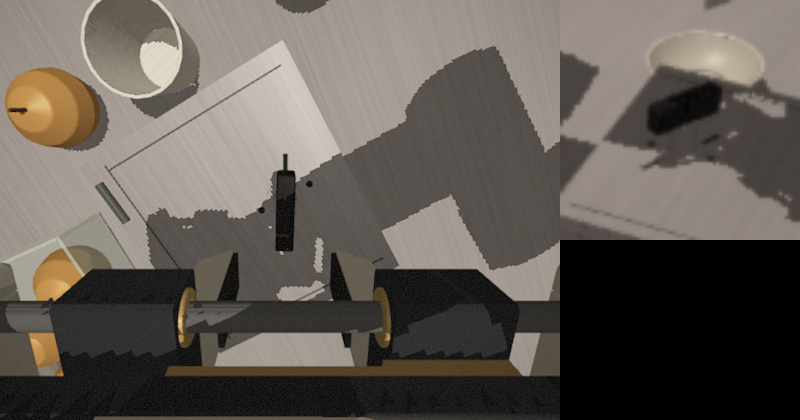

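The key stands free in the lock, handle at (285,210) along the open bar and measured at 1.147 rad against 1.15 for the mark. I hand in.

```bash
python3 -c "
from plant import *
print(close_job())"
```

```text
the job is handed in; nothing more can be done
None
```

I handed the job in at about 26 s: the key stands fully home in the lock, turned to the open mark and released. Its bit met the hidden slot on the first gentle descent, so no turning back and forth was needed. I saw at most about 4 N on the key, and the pears and cup were not touched.

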